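# Prop the guard and take out the brass knob

## Robot

A 6-joint arm with a two-finger parallel gripper is mounted at the origin on a cart in front of the work surface, level with it; the furniture and walls round the work are solid. World frame = base frame: x ahead of the robot, y to its left, z up, the work surface at z = 0. Lengths are in m, angles in rad, forces in N, time in s.
With the tool pointing down it reaches from about 0.375 to 0.9 m from the base axis. Payload 3.1 kg.
Tool frame: the origin (TCP) lies midway between the tips of the shut fingers; the grasp point (between the pads) lies 19 mm behind it (manip.hold_point_z is the distance from the TCP to the grasp point, in m); z points along the fingers, y is the direction in which the jaws open and shut (so a half turn about z gives the same grasp; the last joint's range is limited). The gripper opens to 85 mm and grips with 20 to 120 N. Pads are 22 mm wide; open, the fingers measure 114 mm over their backs; the gripper's body (76 mm by 85 mm) begins 54 mm behind the grasp point. The pads swing forward as they close: fully open they stand 13 mm farther back than shut.
Start: joints at [1.111, 0.527, 1.433, -0, 1.181, -0.178], TCP at [0.174, 0.6, 0.231] pointing down, gripper open.
Joint ranges: [-3.08, 3.08], [-0.75, 2.2], [0.22, 2.44], [-1.43, 4.57], [0, 2.65], [-2.85, 2.85]. Speed limits (rad/s): [2.79, 2.79, 3.14, 3.14, 3.14, 3.14].

## Interface

Orientations are given as a unit quaternion [x, y, z, w].
In Python, from station import manip gives the robot as it stands.
- The arm moves only by the tool drive_tool, never from a script. Its argument "motion" is one flat list of numbers, 7 for each row, row after row: the shift along the tool's x, y, z in mm, then the turn, a rotation vector about the tool's x, y, z in degrees, then the finger opening in mm, from 0 to 85.4. A call has 1 to 8 rows; each row is the pose to reach, as a shift and turn from the pose measured when the call began, along the tool's axes at that moment; what a row does not reach only later rows make up. A row lasts 1/8 s, in which the tool goes at most 62.5 mm and 10.7 degrees, less where a joint would pass 70% of its speed; a pose out of reach is approached as far as the arm can. A call with a gripper value outside its range is refused whole. The fingers move at their own pace and stop on an object; "force" is the grip in N (left out, the last holds). Time passes only in rows, so rows that repeat a pose let the fingers close. It gives the time, the measured TCP pose, the force and the opening at its end, in the units of the state.
- manip.sense(): the state, without advancing time (a new reading comes with each control period).
- manip.snapshot(name): name is "scene" or "top" or "wrist"; returns a dict with "color" (480x640x3 uint8, red, green, blue), "fx", "fy", "cx", "cy" (pixels), "k1" (the pictures are not rectified: a ray, as slopes to the right and down, at radius r is drawn at 1 + k1 r^2 times it, then the intrinsics apply), "view" (4x4, takes a point from world to camera coordinates). Camera axes: x right, y up, looking along -z (the intrinsics and any distortion apply to the point x, -y, -z); pixel columns grow to the right and rows downward; lengths in m; the calibration is good to about 2 mm. A picture is of the moment at which its call begins. There is no depth.
- manip.sign_off(): hands the job in, once; it reports no verdict.
The state is a dict: "t": time; "q": joint angles; "qd": joint speeds; "tau": joint torques, N m; "tcp_pos": TCP position; "tool_rot": TCP orientation; "force": force on the tool from outside, world axes, zero at the start; "ft_torque": the same for the moment, N m; "finger_gap": opening from 0.0 (shut) to 1.0 (fully open).
Only numpy, scipy, OpenCV 4.12 (cv2) and the standard library are available. Lean on these libraries where they do the work, as an engineer would, in place of code of your own. Each camera call takes 0.05 s, during which the arm holds its last target.

## Task

Raise the hinged clear guard flap of the polishing box all the way up, then swing its prop stay up past upright so that it leans back under the flap. Only then take the brass knob out from beneath the guard and stand it upright in the open metal tray, leaving flap and stay up; leave the spare brass knob on the bench where it stands.

Things in the scene. Friction and masses are not known exactly. Their poses are not given: they have to be found in the camera images.
- guard: Fixed open-topped grey steel box, 160 (x) x 190 (y) x 65 mm high, walls 4 mm; origin at the centre of its underside on the bench, +x to the rear (hinge side), +y to the left seen from the robot. A clear flap with aluminium frame covers it, hinged along the rear top edge. Floor plate 4 mm. The flap overhangs the right (-y) side.
- flap (a joint): Angle of the flap in rad: 0 = shut (level), 1.45 = fully raised (stop, nearly upright). The flap reaches 165 mm forward of the hinge. Stiff hinge: about 2 to 4 N at its grip lifts it, and it stays where it is left. It turns about the guard's y axis, front edge going up and back.
- flap_hinge (a point): Point on the flap's hinge line (axis along the guard's y), level with flap_grip across the box; 65 mm above the bench. It does not move.
- flap_grip (a point): Centre of the black barrel grip on a short stem ahead of the flap's front edge: 22 mm diameter, 22 mm long, axis along the guard's y. With the flap shut it is 195 mm in front of the hinge and 69 mm above the bench, 35 mm clear of the box front; pinched by its flat ends from above (along the guard's y) it can turn between the fingers, so the hand may stay upright.
- stay (a joint): Angle of the prop stay in rad: 0 = lying level along the box's right side, free end to the front; 1.57 = upright; 1.83 = stop, leaning back under the flap. Swings very freely: let go beyond 1.65 it falls back to its stop, before upright it falls down again. It clears the fully raised flap; should the flap sink, its lip catches on the stay's end at a flap angle of about 1.25.
- stay_pivot (a point): Pivot of the stay on the right side of the box (axis along the guard's y), 41 mm above the bench. It does not move.
- stay_grip (a point): Centre of the black barrel grip on the stay's free end: 22 mm diameter, 22 mm long, axis along the guard's y, 125 mm from the pivot, 41 mm above the bench and 35 mm in front of the box when the stay lies down. Same way of gripping as flap_grip.
- knob_mid (a point): The brass knob under the guard, standing upright on the box floor: round foot 56 mm diameter, 12 mm thick, round head 48 mm diameter, 46 mm high in all. The point is at the middle of the head, 31 mm above the underside of the foot; z along its axis.
- tray: Open-topped bare metal tray, fixed to the bench, 130 (x) x 150 (y) x 22 mm high, walls and floor 3 mm; origin at the centre of its underside.
- spare_mid (a point): A spare brass knob of the same shape and size standing on the bench near the parts cabinet; not to be moved. Point at the middle of its head, 31 mm above the bench.

How it is judged:
On the way, in this order (a step that is already met when the one before it is completed fails the run):
1. the flap is raised (value of joint flap above 1.25 rad), for 0.2 s.
2. the stay is swung past upright under the raised flap (value of joint stay above 1.65 rad and value of joint flap above 1.2 rad), for 0.2 s.
3. the knob is lifted out of the box with the flap still propped (all of step 2 and z of knob_mid in the frame of guard above 0.08 m), for 0.1 s.
At the end, for the whole second after the job is handed in: The flap stands raised (joint above 1.2 rad), the stay stands past upright (joint above 1.65 rad), and the knob from under the guard stands upright (within 10 degrees) and at rest on the floor of the tray, its middle within 45 mm (x) and 55 mm (y) of the tray's centre (all of step 2 and x of knob_mid in the frame of tray between -0.045 and 0.045 m and y of knob_mid in the frame of tray between -0.055 and 0.055 m and z of knob_mid in the frame of tray below 0.042 m and angle between knob_mid's own z axis and vertical below 0.17 rad and velocity of joint stay below 0.1 rad/s and linear speed of guarded_knob below 0.02 m/s); the robot touches nothing.
It fails at once if the spare knob was moved (more than 20 mm) (distance of spare_mid from where it was at the start of the episode above 0.02 m).
It fails at once if the knob was moved out of the box before the stay was set (z of knob_mid in the frame of guard above 0.06 m and horizontal distance between knob_mid and guard below 0.09 m and value of joint stay below 1.6 rad).
It also fails if it takes over 69 s, if anything falls off the work surface, if the arm or the gripper's body presses on something with over 40 N, if the wrist force passes 120 N, or if a joint passes its speed limit or range.

## Working session

There is one attempt and no reset: what is moved stays moved. The work goes in short steps, Python scripts to look and compute and a tool call to move; the robot and the scene stay as the last step left them, time stands still between calls to the robot, and variables do not carry over. Pictures are saved under pics/ and viewed, and the job is handed in when it is done.

Besides the shell and the picture viewer there is one more tool, called as name(argument=value, ...) on one line, values as JSON. drive_tool: Moves the arm, as the interface text tells. Its arguments: {"type":"object","properties":{"motion":{"type":"array","items":{"type":"number"}},"force":{"type":"number"}},"required":["motion"]}

```bash
mkdir -p pics; ls
cat > h.py <<'E'
import numpy as np, cv2
from station import manip
from scipy.spatial.transform import Rotation as R
def snap(n,f):
    s=manip.snapshot(n); cv2.imwrite('pics/'+f+'.png',s['color'][:,:,::-1]); 
    import pickle; pickle.dump(s,open('pics/'+f+'.pkl','wb')); return s
def load(f):
    import pickle; return pickle.load(open('pics/'+f+'.pkl','rb'))
def ray(s,u,v):
    K=np.array([[s['fx'],0,s['cx']],[0,s['fy'],s['cy']],[0,0,1.]])
    p=cv2.undistortPoints(np.array([[[u,v]]],float),K,np.array([s['k1'],0,0,0.]))[0,0]
    V=np.array(s['view']); d=V[:3,:3].T@np.array([p[0],-p[1],-1.]); o=-V[:3,:3].T@V[:3,3]
    return o,d
def atz(s,u,v,z):
    o,d=ray(s,u,v); return o+d*(z-o[2])/d[2]
def proj(s,P):
    V=np.array(s['view']); c=V[:3,:3]@np.array(P)+V[:3,3]; a=np.array([c[0],-c[1]])/-c[2]
    a=a*(1+s['k1']*(a@a)); return np.array([s['fx']*a[0]+s['cx'],s['fy']*a[1]+s['cy']])
def tri(*obs):
    A=np.zeros((3,3));b=np.zeros(3)
    for s,u,v in obs:
        o,d=ray(s,u,v); d=d/np.linalg.norm(d); M=np.eye(3)-np.outer(d,d); A+=M;b+=M@o
    return np.linalg.solve(A,b)
E
python3 - <<'E'
from h import *
for n in ['scene','top','wrist']:
    s=snap(n,n+'0'); V=np.array(s['view']); print(n,s['fx'],s['k1'],-V[:3,:3].T@V[:3,3])
print(manip.sense())
E
```

```text
pics
scene 554.6009066508506 -0.1655206748368023 [ 0.0604254  -0.54030431  0.81423039]
top 620.0311195824107 0.05725397964007703 [ 0.46950901 -0.13047639  1.24826169]
wrist 399.59880161651853 -0.07943027481380155 [0.10046503 0.6220919  0.37240106]
{'t': 0.15, 'q': array([ 1.11049637e+00,  5.28253051e-01,  1.43357203e+00, -1.63297314e-05,
        1.18139192e+00, -1.78517880e-01]), 'qd': array([ 1.40028269e-03, -1.04607363e-03, -3.12013602e-03, -3.50225524e-06,
        9.30996256e-04,  6.25448673e-04]), 'tau': array([ 1.54388228e-03, -4.42743802e+01, -1.78277600e+01, -2.71830195e-04,
        5.56408326e-03, -9.50160654e-06]), 'tcp_pos': array([0.17354173, 0.59987569, 0.23056959]), 'tool_rot': array([ 1.40422257e-01,  9.90091375e-01, -7.73467498e-04, -2.47858285e-04]), 'force': array([-0.09179457, -0.15028341,  0.40277487]), 'ft_torque': array([ 0.03824963, -0.02277143, -0.06517552]), 'finger_gap': 1.004411419695031}
```

View pics/scene0.png

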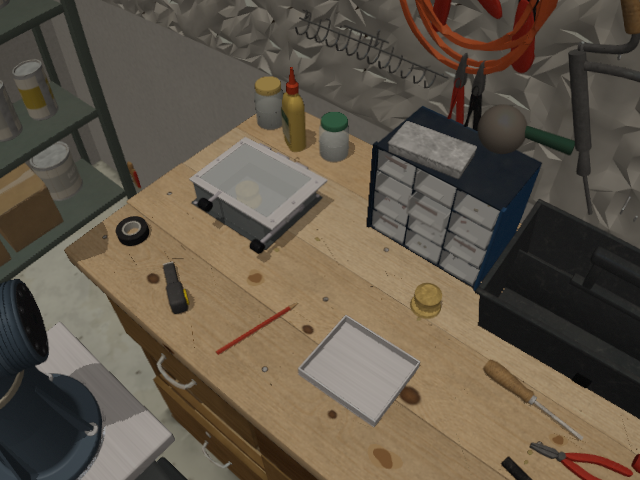

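View pics/top0.png

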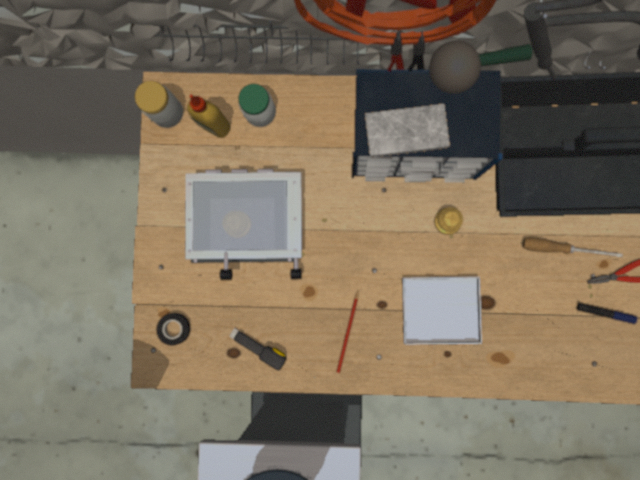

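The scene view shows the guard box at (255,190) with two black grips at (205,205) and (257,246), the tray at (360,368) and the spare at (427,300). In the top view the grips are at (226,273) and (296,273), the guarded knob at (237,223) and the tray at (441,309). I'll enlarge both.

```bash
python3 - <<'E'
import cv2
a=cv2.imread('pics/top0.png')[155:295,170:320]; cv2.imwrite('pics/ct.png',cv2.resize(a,None,fx=5,fy=5,interpolation=cv2.INTER_CUBIC)[:600*5])
b=cv2.imread('pics/scene0.png')[130:260,180:335]; cv2.imwrite('pics/cs.png',cv2.resize(b,None,fx=5,fy=5,interpolation=cv2.INTER_CUBIC))
c=cv2.imread('pics/top0.png')[190:360,380:500]; cv2.imwrite('pics/cy.png',cv2.resize(c,None,fx=3,fy=3,interpolation=cv2.INTER_CUBIC))
for f in ['ct','cs','cy']: print(cv2.imread('pics/'+f+'.png').shape)
E
sed -i 's/x/x/' h.py
python3 - <<'E'
import cv2
a=cv2.imread('pics/top0.png')[155:275+20,170:320]; cv2.imwrite('pics/ct.png',cv2.resize(a,None,fx=4,fy=4,interpolation=cv2.INTER_CUBIC))
b=cv2.imread('pics/scene0.png')[130:260,180:335]; cv2.imwrite('pics/cs.png',cv2.resize(b,None,fx=4,fy=4,interpolation=cv2.INTER_CUBIC))
E
```

```text
(700, 750, 3)
(650, 775, 3)
(510, 360, 3)
```

View pics/ct.png

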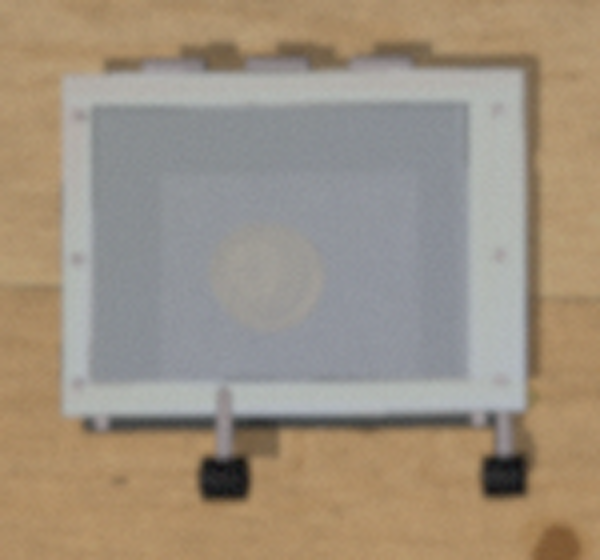

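View pics/cs.png

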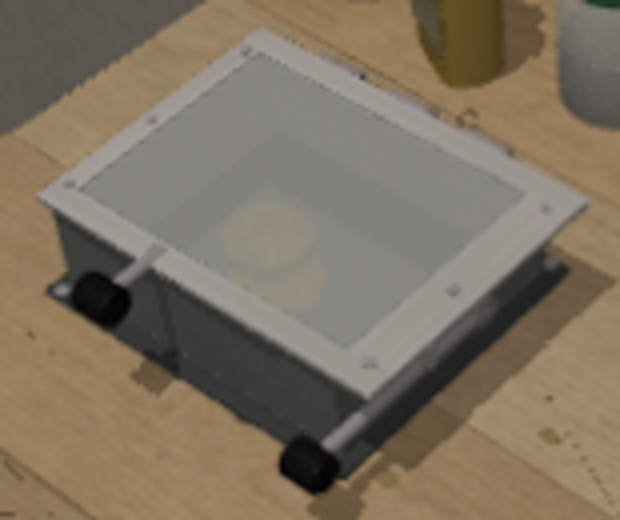

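View pics/cy.png

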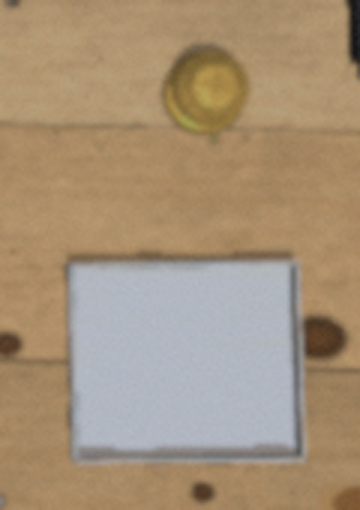

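Run:
```python
from h import *
s=load('scene0');t=load('top0')
ct=lambda x,y:((x+.5)/4-.5+170,(y+.5)/4-.5+155)
cs=lambda x,y:((x+.5)/4-.5+180,(y+.5)/4-.5+130)
cy=lambda x,y:((x+.5)/3-.5+380,(y+.5)/3-.5+190)
print('flapgrip',tri((s,*cs(101,298)),(t,*ct(224,478))), atz(t,*ct(224,478),.069), atz(s,*cs(101,298),.069))
print('staygrip',tri((s,*cs(310,464)),(t,*ct(503,476))), atz(t,*ct(503,476),.041), atz(s,*cs(310,464),.041))
for n,p,q in [('TL',(63,75),(262,30)),('TR',(525,68),(588,202)),('BR',(524,412),(370,392)),('BL',(63,415),(40,195))]:
    print(n,atz(t,*ct(*p),.067),atz(s,*cs(*q),.067))
c=[atz(t,*cy(*p),.022) for p in [(70,262),(297,260),(304,459),(75,460)]]
print('tray',np.round(c,4),np.mean(c,0))
print('knob',tri((s,*cs(268,235)),(t,*ct(264,272))),'foot',atz(t,*ct(267,278),.05),atz(s,*cs(268,235),.05))
print('spare',atz(t,*cy(212,86),.046))
print(R.from_quat(manip.sense()['tool_rot']).as_matrix())
```

```text
flapgrip [0.48143952 0.10390441 0.06828581] [0.4815548  0.10365659 0.069     ] [0.48092452 0.1034062  0.069     ]
staygrip [ 0.48601296 -0.02681259  0.04008351] [ 0.48597978 -0.02687192  0.041     ] [ 0.48552902 -0.02744059  0.041     ]
TL [0.67378814 0.18862005 0.067     ] [0.67371234 0.18823049 0.067     ]
TR [ 0.68201417 -0.03416411  0.067     ] [ 0.67971312 -0.03255119  0.067     ]
BR [ 0.5163457  -0.03826016  0.067     ] [ 0.51960913 -0.03590766  0.067     ]
BL [0.50987081 0.18214317 0.067     ] [0.51152211 0.18340145 0.067     ]
tray [[ 0.4847 -0.2376  0.022 ]
 [ 0.4897 -0.3849  0.022 ]
 [ 0.3614 -0.3901  0.022 ]
 [ 0.3564 -0.2428  0.022 ]] [ 0.42306492 -0.31383494  0.022     ]
knob [0.58222494 0.09428108 0.04018078] foot [0.57934761 0.09001997 0.05      ] [0.57471426 0.08714321 0.05      ]
spare [ 0.60007041 -0.32479097  0.046     ]
[[-9.60563057e-01  2.78061347e-01 -7.08028805e-04]
 [ 2.78062114e-01  9.60561983e-01 -1.46199736e-03]
 [ 2.73580598e-04 -1.60121664e-03 -9.99998681e-01]]
```

View pics/wrist0.png

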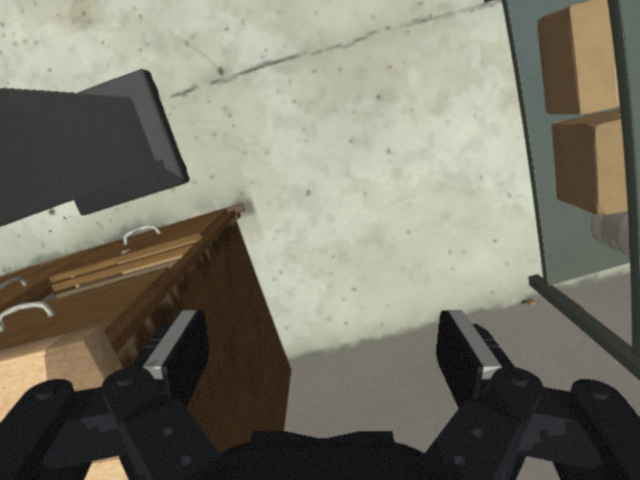

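```bash
cat >> h.py <<'E'
TH=0.034
gx=np.array([np.cos(TH),np.sin(TH),0]); gy=np.array([-np.sin(TH),np.cos(TH),0])
def Rt(tilt=0,th=TH):
    # tool down, y along guard y, tilt(deg): fingers point forward, hand leans to the robot
    a=np.array([np.cos(th),np.sin(th),0]); b=np.array([-np.sin(th),np.cos(th),0])
    R0=np.column_stack([-a,b,[0,0,-1.]])
    return R.from_rotvec(b*-np.radians(tilt))*R.from_matrix(R0)
def rows(wps):
    """wps: (grasp point xyz, tilt, opening mm); prints rows, tcp=grasp+19mm*z"""
    st=manip.sense(); R1=R.from_quat(st['tool_rot']); p=np.array(st['tcp_pos'])
    for g,tilt,op in wps:
        Q=Rt(tilt); t=np.array(g)+.019*Q.as_matrix()[:,2]
        d=R1.inv().apply(t-p)*1000; r=np.degrees((R1.inv()*Q).as_rotvec())
        print(', '.join('%g'%round(float(v),1) for v in (*d,*r,op)))
G0=np.array([.4812,.1037,.0685]); H=G0+.195*gx; H[2]=.065
def flap(f): return H+gx*(-.195*np.cos(f)+.004*np.sin(f))+np.array([0,0,.195*np.sin(f)+.004*np.cos(f)])
S0=np.array([.4858,-.027,.0405]); P=S0+.125*gx; P[2]=.041
def stay(f): return P-gx*.125*np.cos(f)+np.array([0,0,.125*np.sin(f)])
E
python3 - <<'E'
from h import *
print(manip.hold_point_z, Rt(0).as_matrix().round(3), Rt(30).as_matrix()[:,2])
a=np.array([.1735,.6,.25]); b=np.array([.481,.104,.17])
rows([(a+(b-a)*k/12,0,40) for k in range(1,13)])
E
```

```text
0.0187 [[-0.999 -0.034  0.   ]
 [-0.034  0.999  0.   ]
 [-0.     0.    -1.   ]] [ 0.49971103  0.01699672 -0.8660254 ]
-36, -32.5, 6.3, -0.1, -0, -18.1, 40
-72.1, -65, 13, -0.1, -0, -18.1, 40
-108.3, -97.6, 19.7, -0.1, -0, -18.1, 40
-144.4, -130.2, 26.4, -0.1, -0, -18.1, 40
-180.5, -162.7, 33.1, -0.1, -0, -18.1, 40
-216.6, -195.3, 39.8, -0.1, -0, -18.1, 40
-252.7, -227.9, 46.5, -0.1, -0, -18.1, 40
-288.8, -260.4, 53.2, -0.1, -0, -18.1, 40
-324.9, -293, 59.9, -0.1, -0, -18.1, 40
-361, -325.6, 66.7, -0.1, -0, -18.1, 40
-397.1, -358.1, 73.4, -0.1, -0, -18.1, 40
-433.2, -390.7, 80.1, -0.1, -0, -18.1, 40
```

drive_tool(motion=[-36, -32, 6, 0, 0, -5, 40, -72, -65, 13, 0, 0, -10, 40, -108, -98, 20, 0, 0, -15, 40, -144, -130, 26, 0, 0, -18, 40, -180, -163, 33, 0, 0, -18, 40, -217, -195, 40, 0, 0, -18, 40, -253, -228, 46, 0, 0, -18, 40, -289, -260, 53, 0, 0, -18, 40], force=30)

```text
t: 1.15
tcp_pos: [0.3795, 0.2683, 0.1777]
tool_rot: [-0.016, 1.0, -0.001, -0.0]
force: [-0.3, 0.5, -0.4]
finger_gap: 0.47
```

Run:
```python
from h import *
b=np.array([.481,.104,.14])
st=manip.sense();print(st['tcp_pos'],st['finger_gap'])
rows([(b,0,40)])
```

```text
[0.37950002 0.26830039 0.17773415] 0.4698654574320785
-96.2, -167.4, 56.9, -0.1, -0, -0.1, 40
```

drive_tool(motion=[-32, -56, 15, 0, 0, 0, 40, -64, -112, 35, 0, 0, 0, 40, -96, -167, 50, 0, 0, 0, 40, -96, -167, 57, 0, 0, 0, 40, -96, -167, 57, 0, 0, 0, 40])

```text
t: 1.78
tcp_pos: [0.4802, 0.104, 0.1201]
tool_rot: [-0.015, 1.0, -0.001, -0.002]
force: [-0.8, -0.1, -0.2]
finger_gap: 0.469
```

Run:
```python
from h import *
s=snap('wrist','w1');snap('scene','s1')
st=manip.sense();print(st['tcp_pos'],st['finger_gap'])
print('proj grip',proj(s,G0),'stay',proj(s,S0))
rows([(G0,0,40)])
```

```text
[0.4795545  0.10547031 0.12089766] 0.47068017847374694
proj grip [319.6704948  270.47406718] stay [103.06455126 253.40736606]
-1.7, -1.8, 71.4, -0.1, -0.1, -0, 40
```

View pics/w1.png

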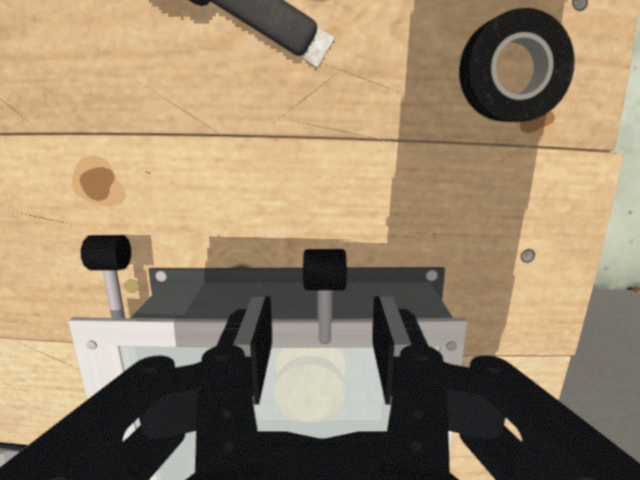

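The wrist picture shows the flap grip at (325,269), about 2 mm further +y than I computed, and the stay grip at (106,252), about 1 mm further. I'll adjust both and descend.

```bash
sed -i 's/G0=np.array(\[.4812,.1037/G0=np.array([.4812,.1052/; s/S0=np.array(\[.4858,-.027,/S0=np.array([.4858,-.0262,/' h.py
python3 - <<'E'
from h import *
rows([(G0,0,40)])
E
```

```text
-1.8, -0.3, 71.4, -0.1, -0.1, -0, 40
```

drive_tool(motion=[-2, 0, 25, 0, 0, 0, 40, -2, 0, 50, 0, 0, 0, 40, -2, 0, 71, 0, 0, 0, 40, -2, 0, 71, 0, 0, 0, 40, -2, 0, 71, 0, 0, 0, 15, -2, 0, 71, 0, 0, 0, 15, -2, 0, 71, 0, 0, 0, 15, -2, 0, 71, 0, 0, 0, 15], force=30)

```text
t: 2.88
tcp_pos: [0.4812, 0.1051, 0.0509]
tool_rot: [-0.017, 1.0, -0.001, -0.001]
force: [-1.3, -4.6, 3.6]
finger_gap: 0.252
```

Run:
```python
from h import *
s=snap('wrist','w2')
st=manip.sense();print(st['tcp_pos'],st['finger_gap'],st['force'])
p=np.array(st['tcp_pos'])+[0,0,.019]; off=p-G0; print(off)
rows([(flap(f),0,15) for f in np.linspace(0,1.45,17)[1:]])
```

```text
[0.48122097 0.10513146 0.05092562] 0.25297115244996027 [-1.27040221 -5.28066763  3.68553319]
[ 2.09684433e-05 -6.85361856e-05  1.42562184e-03]
-1.1, 0, -16.7, -0.1, -0.1, 0, 15
-3.8, 0, -34.2, -0.1, -0.1, 0, 15
-8.1, -0, -51.3, -0.1, -0.1, 0, 15
-13.9, -0.1, -68, -0.1, -0.1, 0, 15
-21.3, -0.1, -84.1, -0.1, -0.1, 0, 15
-30, -0.1, -99.4, -0.1, -0.1, 0, 15
-40.1, -0.2, -113.9, -0.1, -0.1, 0, 15
-51.4, -0.2, -127.5, -0.1, -0.1, 0, 15
-64, -0.2, -139.9, -0.1, -0.1, 0, 15
-77.6, -0.3, -151.2, -0.1, -0.1, 0, 15
-92.2, -0.3, -161.2, -0.1, -0.1, 0, 15
-107.6, -0.3, -169.8, -0.1, -0.1, 0, 15
-123.7, -0.3, -177, -0.1, -0.1, 0, 15
-140.5, -0.4, -182.7, -0.1, -0.1, 0, 15
-157.6, -0.4, -186.9, -0.1, -0.1, 0, 15
-175.1, -0.4, -189.5, -0.1, -0.1, 0, 15
```

View pics/w2.png

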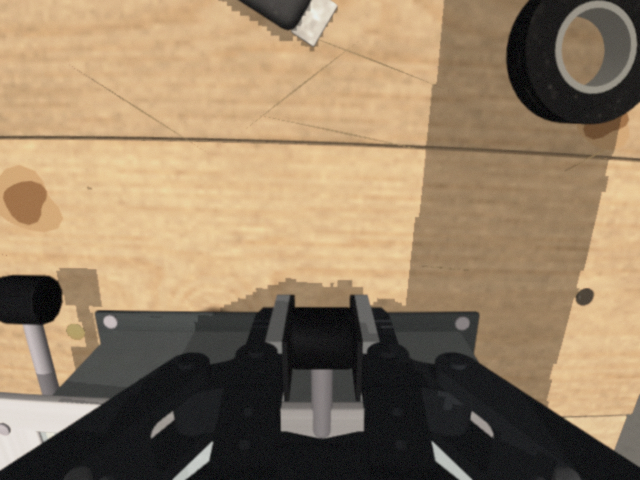

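The wrist view shows the flap grip at (320,335) pinched by its flat ends. Now I lift it along the arc.

drive_tool(motion=[-1, 0, -17, 0, 0, 0, 15, -4, 0, -34, 0, 0, 0, 15, -8, 0, -51, 0, 0, 0, 15, -14, 0, -68, 0, 0, 0, 15, -21, 0, -84, 0, 0, 0, 15, -30, 0, -99, 0, 0, 0, 15, -40, 0, -114, 0, 0, 0, 15, -51, 0, -127, 0, 0, 0, 15])

```text
t: 3.92
tcp_pos: [0.5314, 0.1068, 0.178]
tool_rot: [-0.018, 1.0, -0.001, -0.002]
force: [0.8, -2.8, -6.9]
finger_gap: 0.247
```

Run:
```python
from h import *
st=manip.sense();print(st['tcp_pos'],st['finger_gap'],st['force'])
rows([(flap(f),0,15) for f in np.linspace(0,1.45,17)[9:]]+[(flap(1.47),0,15)])
```

```text
[0.53140165 0.10675752 0.17800188] 0.24659151472858373 [ 0.84222541 -2.77631032 -6.91098576]
-14, 0.1, -12.8, -0.2, -0.2, 0.1, 15
-27.6, 0, -24.1, -0.2, -0.2, 0.1, 15
-42.1, 0, -34.1, -0.2, -0.2, 0.1, 15
-57.5, -0, -42.8, -0.2, -0.2, 0.1, 15
-73.6, -0.1, -50, -0.2, -0.2, 0.1, 15
-90.4, -0.1, -55.7, -0.2, -0.2, 0.1, 15
-107.5, -0.1, -59.9, -0.2, -0.2, 0.1, 15
-125, -0.2, -62.6, -0.2, -0.2, 0.1, 15
-128.9, -0.2, -62.9, -0.2, -0.2, 0.1, 15
```

drive_tool(motion=[-14, 0, -13, 0, 0, 0, 15, -28, 0, -24, 0, 0, 0, 15, -42, 0, -34, 0, 0, 0, 15, -57, 0, -43, 0, 0, 0, 15, -74, 0, -50, 0, 0, 0, 15, -90, 0, -56, 0, 0, 0, 15, -107, 0, -60, 0, 0, 0, 15, -126, 0, -63, 0, 0, 0, 15])

```text
t: 4.92
tcp_pos: [0.6555, 0.111, 0.2408]
tool_rot: [-0.018, 1.0, -0.002, -0.005]
force: [-2.5, -3.7, -0.8]
finger_gap: 0.252
```

drive_tool(motion=[-4, 0, 0, 0, 0, 0, 15, -4, 0, 0, 0, 0, 0, 15])

```text
t: 5.18
tcp_pos: [0.659, 0.1111, 0.2412]
tool_rot: [-0.018, 1.0, -0.002, -0.005]
force: [-1.8, -2.2, 0.2]
finger_gap: 0.252
```

Run:
```python
from h import *
st=manip.sense();print(st['tcp_pos'],st['finger_gap'],st['force'])
s=snap('scene','s2')
p=np.array(st['tcp_pos'])+[0,0,.019]-H; print('angle',np.arctan2(p[2],-p@gx))
```

```text
[0.65902786 0.11113039 0.24117048] 0.2524731455620296 [-1.84455825 -2.23665742  0.18994436]
angle 1.4835394615521675
```

View pics/s2.png

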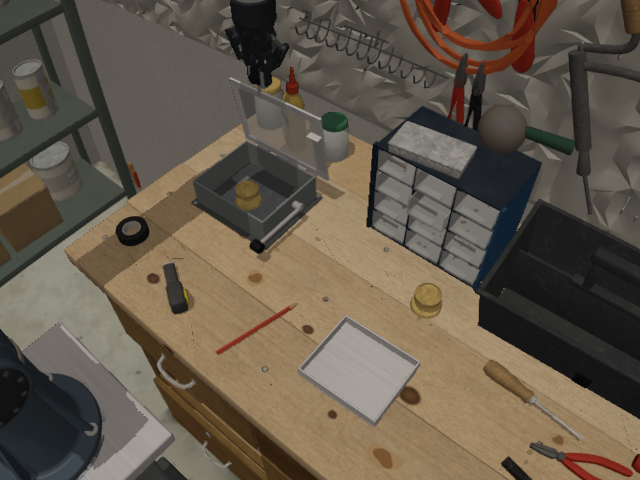

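The flap stands fully raised, with the hand at the grip near (262,75). The knob is visible at (248,195) and the stay still lies with its grip at (258,246). I'll release and go up.

drive_tool(motion=[0, 0, 0, 0, 0, 0, 40, 0, 0, 0, 0, 0, 0, 40, 0, 0, 0, 0, 0, 0, 40, 0, 0, -20, 0, 0, 0, 40, 0, 0, -50, 0, 0, 0, 40, 30, -10, -60, 0, 0, 0, 40, 80, -40, -60, 0, 0, 0, 40, 120, -80, -60, 0, 0, 0, 40])

```text
t: 6.22
tcp_pos: [0.541, 0.0273, 0.3029]
tool_rot: [-0.019, 1.0, -0.002, -0.004]
force: [-0.0, -1.0, 0.2]
finger_gap: 0.466
```

Run:
```python
from h import *
st=manip.sense();print(st['tcp_pos'],st['finger_gap'],st['force'])
s=snap('scene','s3');snap('top','t3')
im=cv2.imread('pics/s3.png')[60:260,170:350]
im2=cv2.imread('pics/t3.png')[155:295,170:320]
cv2.imwrite('pics/c3.png',cv2.resize(im,None,fx=3,fy=3,interpolation=cv2.INTER_CUBIC))
cv2.imwrite('pics/c3t.png',cv2.resize(im2,None,fx=4,fy=4,interpolation=cv2.INTER_CUBIC))
rows([(S0+[0,0,.08],0,40),(S0,0,40)])
```

```text
[0.54099801 0.02725411 0.30285644] 0.4662098879642452 [-0.00874949 -0.9540072   0.17589509]
51.6, -48.5, 202, -0.3, -0.7, -0.1, 40
50.5, -48.1, 282, -0.3, -0.7, -0.1, 40
```

View pics/c3.png

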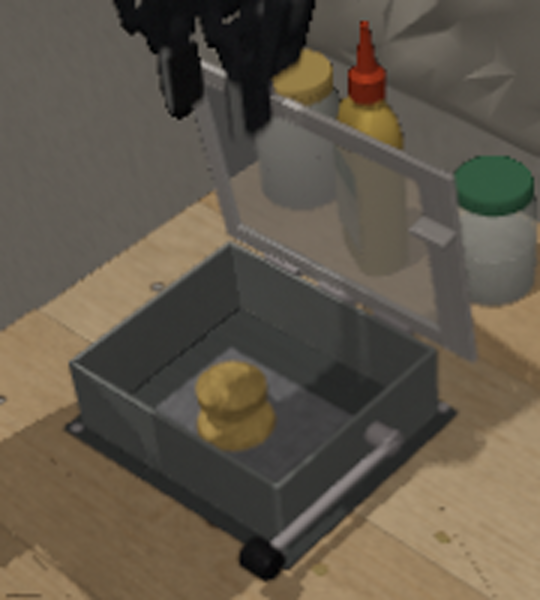

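View pics/c3t.png

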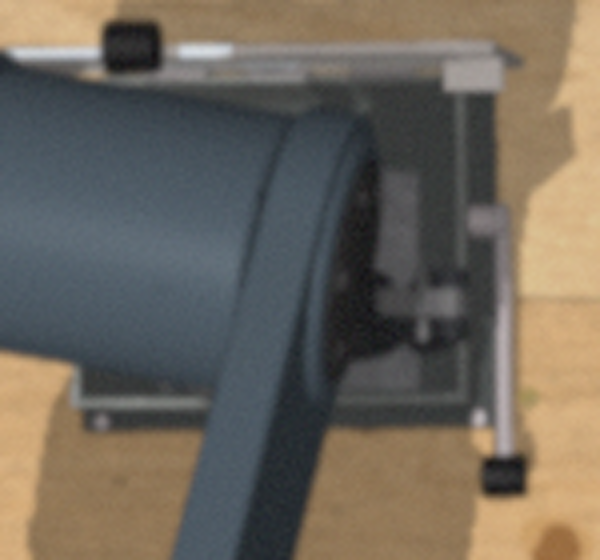

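The crop shows the flap staying up by itself with the hand clear. A small tab on the flap's right frame sits at about crop (430,232). I'll measure the tab and the stay before moving.

Run:
```python
from h import *
s=load('s3');t=load('t3')
f=lambda x,y:((x+.5)/3-.5+170,(y+.5)/3-.5+60)
ct=lambda x,y:((x+.5)/4-.5+170,(y+.5)/4-.5+155)
for a,b in [((431,233),(472,76)),((413,232),(445,90)),((432,246),(500,90)),((457,232),(500,60))]: print('tab',tri((s,*f(*a)),(t,*ct(*b))))
print('stayg',tri((s,*f(262,558)),(t,*ct(503,476))),'pivot',tri((s,*f(382,436)),(t,*ct(487,220))))
print('wrist cam tilt check');
```

```text
tab [ 0.65724118 -0.02026368  0.18129691]
tab [ 0.65183264 -0.00924758  0.1797529 ]
tab [ 0.64951855 -0.030883    0.18189414]
tab [ 0.66467974 -0.03318418  0.18389532]
stayg [ 0.48592871 -0.02672449  0.03998832] pivot [ 0.61087208 -0.01502307  0.04021262]
wrist cam tilt check
```

drive_tool(motion=[10, -12, 40, 0, 0, 0, 40, 25, -30, 90, 0, 0, 0, 40, 40, -48, 140, 0, 0, 0, 40, 52, -48, 190, 0, -1, 0, 40, 52, -48, 202, 0, -1, 0, 40, 52, -48, 202, 0, -1, 0, 40])

```text
t: 7.08
tcp_pos: [0.4869, -0.0258, 0.1016]
tool_rot: [-0.016, 1.0, -0.003, 0.003]
force: [-0.2, -0.2, 0.0]
finger_gap: 0.468
```

Run:
```python
from h import *
s=snap('wrist','w4')
st=manip.sense();print(st['tcp_pos'],st['finger_gap'],st['force'],proj(s,S0))
rows([(S0,0,40)])
```

```text
[ 0.4877549  -0.02594291  0.10254151] 0.469232227890001 [-0.81603376  0.47101804  0.80482061] [320.05714478 259.34356322]
2.6, 0.3, 81, -0.3, 0.5, -0.1, 40
```

View pics/w4.png

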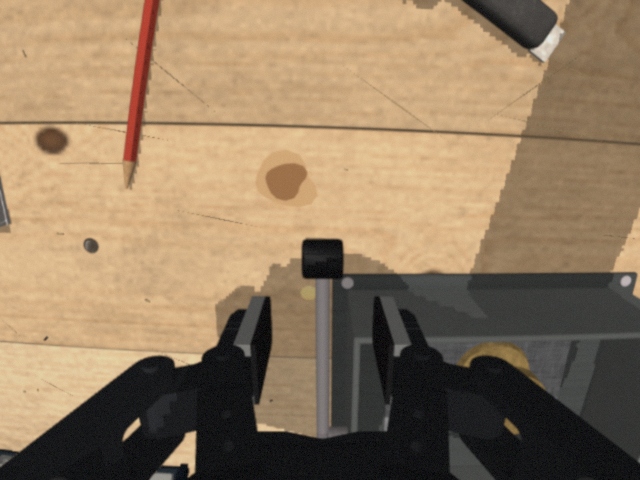

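The stay grip is at (322,258), 2 px from the prediction (320,259). I'll descend and pinch.

drive_tool(motion=[2, 0, 30, 0, 0, 0, 40, 3, 0, 60, 0, 0, 0, 40, 3, 0, 80, 0, 0, 0, 40, 3, 0, 81, 0, 0, 0, 40, 3, 0, 81, 0, 0, 0, 15, 3, 0, 81, 0, 0, 0, 15, 3, 0, 81, 0, 0, 0, 15, 3, 0, 81, 0, 0, 0, 15], force=30)

```text
t: 8.12
tcp_pos: [0.4872, -0.0262, 0.023]
tool_rot: [-0.016, 1.0, -0.003, 0.006]
force: [2.6, 4.7, 4.2]
finger_gap: 0.256
```

Run:
```python
from h import *
st=manip.sense();print(st['tcp_pos'],st['finger_gap'],st['force'])
fs=np.linspace(0,1.7,17)[1:]
rows([(stay(f),max(0,(f-.4)*27),15) for f in fs])
```

```text
[ 0.4871787  -0.02619203  0.02296996] 0.25617947598244045 [2.62738768 4.69892069 4.20370327]
0.5, -0, -12.3, -0.4, 0.7, -0.1, 15
-1.7, -0.1, -25.4, -0.4, 0.7, -0.1, 15
-5.4, -0.2, -38.1, -0.4, 0.7, -0.1, 15
-10.6, -0.3, -50.4, -0.4, 0, -0.1, 15
-17.8, -0.3, -62.2, -0.4, -2.8, -0.1, 15
-26.2, -0.4, -73.2, -0.4, -5.7, -0.1, 15
-35.7, -0.5, -83.5, -0.4, -8.6, -0.1, 15
-46.3, -0.5, -92.8, -0.4, -11.4, -0, 15
-57.7, -0.5, -101.1, -0.4, -14.3, -0, 15
-70, -0.6, -108.3, -0.4, -17.2, -0, 15
-82.8, -0.6, -114.3, -0.4, -20.1, -0, 15
-96.3, -0.6, -119, -0.4, -22.9, -0, 15
-110.1, -0.6, -122.4, -0.4, -25.8, -0, 15
-124.1, -0.6, -124.5, -0.4, -28.7, 0, 15
-138.2, -0.6, -125.2, -0.4, -31.5, 0, 15
-152.2, -0.6, -124.6, -0.4, -34.4, 0, 15
```

drive_tool(motion=[0, 0, -12, 0, 0, 0, 15, -2, 0, -25, 0, 0, 0, 15, -5, 0, -38, 0, 0, 0, 15, -11, 0, -50, 0, 0, 0, 15, -18, 0, -62, 0, -3, 0, 15, -26, 0, -73, 0, -6, 0, 15, -36, 0, -83, 0, -9, 0, 15, -46, 0, -93, 0, -11, 0, 15])

```text
t: 9.12
tcp_pos: [0.5313, -0.0244, 0.117]
tool_rot: [-0.016, 0.995, -0.002, 0.102]
force: [2.8, -0.9, -6.6]
finger_gap: 0.256
```

Run:
```python
from h import *
st=manip.sense();print(st['tcp_pos'],st['finger_gap'],st['force'],st['q'])
g=st['tcp_pos']-.019*R.from_quat(st['tool_rot']).as_matrix()[:,2]-P
print('phi',np.arctan2(g[2],-g@gx),np.linalg.norm(g))
fs=np.linspace(0,1.7,17)[9:]
rows([(stay(f),max(0,(f-.4)*27),15) for f in fs])
```

```text
[ 0.53131021 -0.02437753  0.1169542 ] 0.2558953732862994 [ 2.82065475 -0.85998755 -6.59938011] [-0.28938442  0.52850239  1.92194628  0.12215353  0.49746073 -1.9946532 ]
phi 0.8484691959199878 0.12602990653608742
-13.6, -0.3, -5.2, -0.4, -3.3, -0, 15
-27, -0.3, -9.9, -0.4, -6.1, -0, 15
-40.8, -0.3, -13.3, -0.4, -9, 0, 15
-54.9, -0.4, -15.4, -0.4, -11.9, 0, 15
-69.1, -0.3, -16.1, -0.4, -14.7, 0, 15
-83.3, -0.3, -15.4, -0.4, -17.6, 0, 15
-97.2, -0.3, -13.4, -0.4, -20.5, 0, 15
-110.9, -0.3, -10.1, -0.4, -23.4, 0, 15
```

drive_tool(motion=[-14, 0, -5, 0, -3, 0, 15, -27, 0, -10, 0, -6, 0, 15, -41, 0, -13, 0, -9, 0, 15, -55, 0, -15, 0, -12, 0, 15, -69, 0, -16, 0, -15, 0, 15, -83, 0, -15, 0, -18, 0, 15, -97, 0, -13, 0, -20, 0, 15, -111, 0, -10, 0, -23, 0, 15])

```text
t: 10.12
tcp_pos: [0.6387, -0.0206, 0.1525]
tool_rot: [-0.013, 0.956, -0.0, 0.292]
force: [-1.8, -9.4, -18.3]
finger_gap: 0.252
```

Run:
```python
from h import *
st=manip.sense();print(st['tcp_pos'],st['finger_gap'],st['force'],st['q'])
g=st['tcp_pos']-.019*R.from_quat(st['tool_rot']).as_matrix()[:,2]-P
print('phi',np.arctan2(g[2],-g@gx),np.linalg.norm(g))
rows([(stay(f),35,15) for f in [1.72,1.75]])
s=snap('scene','s5')
im=cv2.imread('pics/s5.png')[60:260,170:350]
cv2.imwrite('pics/c5.png',cv2.resize(im,None,fx=3,fy=3,interpolation=cv2.INTER_CUBIC))
```

```text
[ 0.6386818  -0.02056544  0.15250357] 0.2524766431382164 [ -1.80266945  -9.39979209 -18.25430967] [-0.28451824  0.54734898  1.92269036  1.02957931  0.19204297 -2.85526324]
phi 1.70651883651024 0.12844975115707746
0.7, -0.4, 3.7, -0.7, -1.1, -0.2, 15
-2, -0.4, 6.3, -0.7, -1.1, -0.2, 15
```

View pics/c5.png

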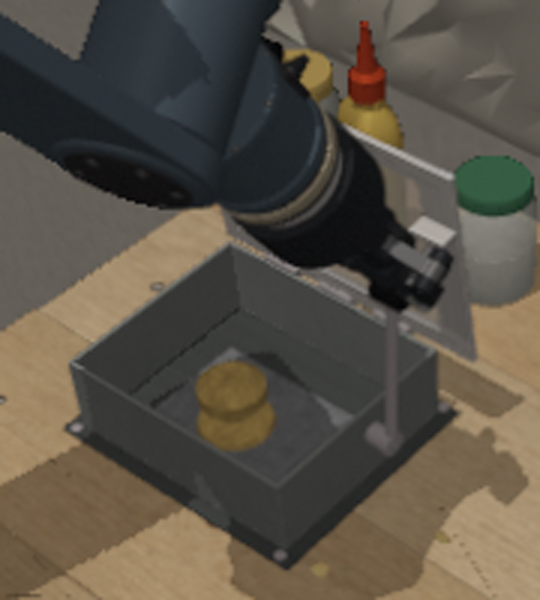

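The scene crop shows the stay standing past upright, with its grip at crop (400,290) in the fingers and the hand clear of the tab at (430,235). Joint 6 is near its limit and the wrist is near singular. I'll release here and take the tilt back gently while retreating.

drive_tool(motion=[0, 0, 1, 0, 1, 0, 40, 0, 0, 2, 0, 2, 0, 40, 0, 0, 2, 0, 3, 0, 40, 0, 0, -10, 0, 4, 0, 40, 2, 0, -25, 0, 6, 0, 40, 10, 0, -45, 0, 8, 0, 40])

```text
t: 10.92
tcp_pos: [0.6065, -0.0215, 0.1854]
tool_rot: [-0.009, 0.974, -0.0, 0.226]
force: [-0.3, 0.3, -0.2]
finger_gap: 0.47
```

Run:
```python
from h import *
st=manip.sense();print(st['tcp_pos'],st['finger_gap'],st['force'],st['q'])
s=snap('scene','s6')
im=cv2.imread('pics/s6.png')[60:260,170:350]
cv2.imwrite('pics/c6.png',cv2.resize(im,None,fx=3,fy=3,interpolation=cv2.INTER_CUBIC))
K=np.array([.58,.09,.035])
rows([(np.array([.55,.04,.25]),0,80),(np.array([.56,.09,.20]),0,80)])
```

```text
[ 0.6064536  -0.02153489  0.18541413] 0.4702547002155855 [-0.27338724  0.30121172 -0.19228202] [-0.28240653  0.45105986  1.87447086  0.33114914  0.39720491 -2.15103763]
29.2, 62, -63.8, -0.5, 26.1, -0.8, 80
41.3, 112.1, -14.3, -0.5, 26.1, -0.8, 80
```

View pics/c6.png

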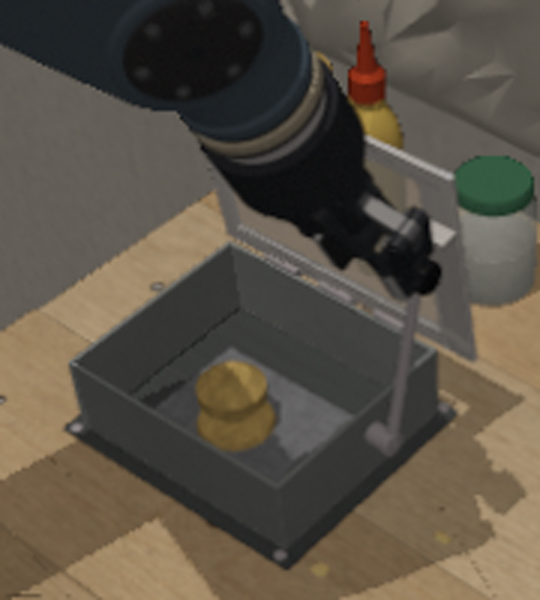

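The stay has fallen back to its stop, with its grip at crop (425,275), and the fingers are clear. I'll move over the box, levelling the hand.

drive_tool(motion=[10, 0, -25, 0, 4, 0, 40, 20, 0, -50, 0, 9, 0, 40, 29, 20, -64, 0, 14, 0, 50, 29, 62, -64, 0, 20, 0, 80, 34, 80, -50, 0, 26, 0, 80, 41, 105, -30, 0, 26, -1, 80, 41, 105, -25, 0, 26, -1, 80, 41, 105, -25, 0, 26, -1, 80])

```text
t: 11.98
tcp_pos: [0.5557, 0.0826, 0.1908]
tool_rot: [-0.018, 1.0, -0.004, 0.001]
force: [-0.1, -0.7, 0.7]
finger_gap: 0.934
```

Run:
```python
from h import *
st=manip.sense();print(st['tcp_pos'],st['finger_gap'],st['force'],st['q'])
w=snap('wrist','w7')
s=snap('scene','s7');
```

```text
[0.55569898 0.08260324 0.19079414] 0.9340251638744043 [-0.10165809 -0.68889355  0.65409442] [-0.04668807  0.4941541   1.63530829 -0.01015701  1.00982887 -1.64726882]
```

View pics/w7.png

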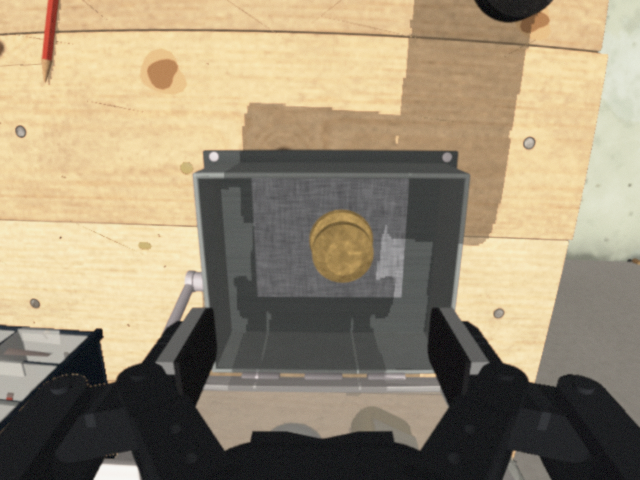

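View pics/s7.png

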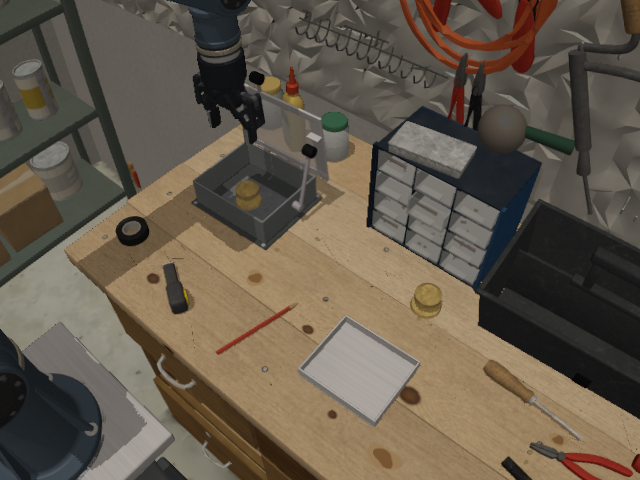

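The wrist view shows the box open, with the knob at about (342,250). The scene view shows the flap up and the stay leaning back, its grip at (309,151). I'll enlarge the knob.

Run:
```python
from h import *
im=cv2.imread('pics/w7.png')[190:300,290:400]
cv2.imwrite('pics/c7.png',cv2.resize(im,None,fx=5,fy=5,interpolation=cv2.INTER_CUBIC))
im=cv2.imread('pics/s7.png')[170:220,225:275]
cv2.imwrite('pics/c7s.png',cv2.resize(im,None,fx=8,fy=8,interpolation=cv2.INTER_CUBIC))
```

View pics/c7.png

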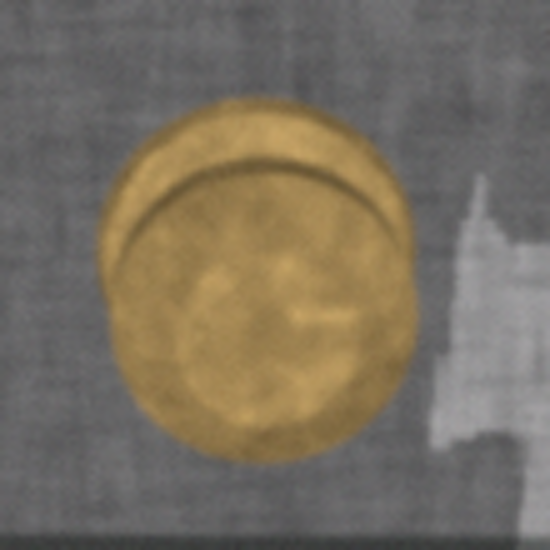

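View pics/c7s.png

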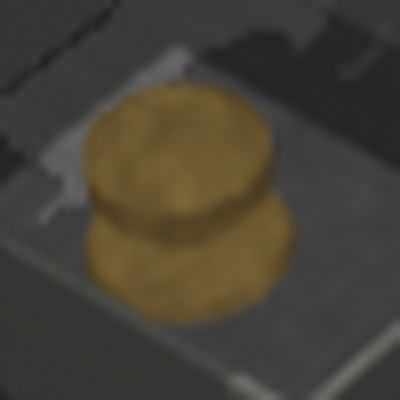

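Run:
```python
from h import *
w=load('w7');s=load('s7')
f=lambda x,y:((x+.5)/5-.5+290,(y+.5)/5-.5+190)
g=lambda x,y:((x+.5)/8-.5+225,(y+.5)/8-.5+170)
print(atz(w,*f(264,317),.037),atz(w,*f(268,340),.050),'foot front',atz(w,*f(257,97),.014)+[.028,0,0])
print(atz(s,*g(180,158),.048), 'footR',atz(s,*g(90,240),.01),atz(s,*g(296,240),.01))
print(atz(w,*f(417,317),.037)[1]-atz(w,*f(112,317),.037)[1])
rows([(np.array([.5775,.089,.10]),0,85),(np.array([.5775,.089,.032]),0,85)])
```

```text
[0.58260955 0.09919411 0.037     ] [0.58170447 0.09922891 0.05      ] foot front [0.58068986 0.09745832 0.014     ]
[0.57469967 0.08619266 0.048     ] footR [0.5639296  0.11392547 0.01      ] [0.59757605 0.07254434 0.01      ]
0.047784082347095275
-21.3, 7.2, 110.6, -0.5, 0.2, 0, 85
-21.1, 7.8, 178.5, -0.5, 0.2, 0, 85
```

Run:
```python
from h import *
rows([(np.array([.582,.097,.10]),0,85),(np.array([.582,.097,.036]),0,85)])
```

```text
-26.1, 15, 110.5, -0.5, 0.2, 0, 85
-25.9, 15.6, 174.5, -0.5, 0.2, 0, 85
```

drive_tool(motion=[-13, 7, 40, 0, 0, 0, 85, -26, 15, 80, 0, 0, 0, 85, -26, 15, 120, 0, 0, 0, 85, -26, 15, 150, 0, 0, 0, 85, -26, 15, 170, 0, 0, 0, 85, -26, 15, 174, 0, 0, 0, 85, -26, 15, 174, 0, 0, 0, 85], force=30)

```text
t: 12.95
tcp_pos: [0.5828, 0.0959, 0.0183]
tool_rot: [-0.017, 1.0, -0.004, 0.002]
force: [-0.4, 0.0, -0.3]
finger_gap: 0.993
```

Run:
```python
from h import *
st=manip.sense();print(st['tcp_pos'],st['finger_gap'],st['force'])
w=snap('wrist','w8')
```

```text
[0.58281031 0.09590685 0.01828895] 0.9933877066164963 [-0.3854583   0.0315642  -0.30249013]
```

View pics/w8.png

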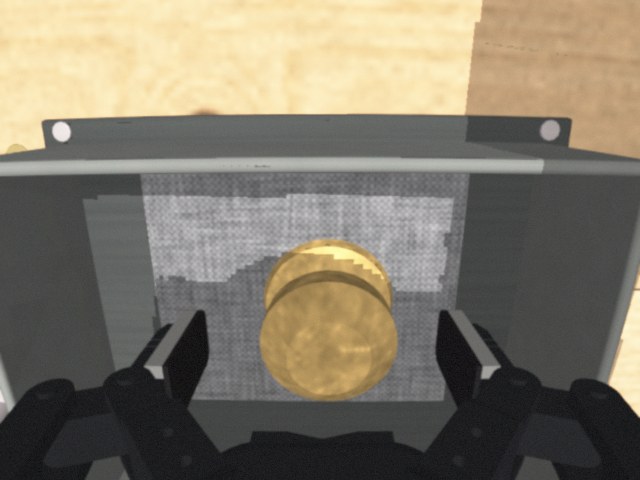

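The knob at (328,338) sits between the open pads, about 2 mm to +y of the middle. I'll shift and close.

drive_tool(motion=[0, 2, 1, 0, 0, 0, 85, 0, 2, 1, 0, 0, 0, 35, 0, 2, 1, 0, 0, 0, 35, 0, 2, 1, 0, 0, 0, 35, 0, 2, 1, 0, 0, 0, 35, 0, 2, 1, 0, 0, 0, 35, 0, 2, 1, 0, 0, 0, 35], force=60)

```text
t: 13.88
tcp_pos: [0.5832, 0.0982, 0.0185]
tool_rot: [-0.017, 1.0, -0.004, 0.003]
force: [-1.1, 1.0, 4.1]
finger_gap: 0.533
```

drive_tool(motion=[0, 0, -8, 0, 0, 0, 35, 0, 0, -20, 0, 0, 0, 35, 0, 0, -35, 0, 0, 0, 35, 0, 0, -50, 0, 0, 0, 35, 0, 0, -50, 0, 0, 0, 35])

```text
t: 14.5
tcp_pos: [0.5842, 0.0986, 0.0704]
tool_rot: [-0.017, 1.0, -0.005, 0.005]
force: [0.2, 0.1, -2.2]
finger_gap: 0.532
```

Run:
```python
from h import *
st=manip.sense();print(st['tcp_pos'],st['finger_gap'],st['force'])
w=snap('wrist','w9');s=snap('scene','s9')
```

```text
[0.58417361 0.09863422 0.07042943] 0.5324752382381618 [ 0.22722356  0.12796568 -2.17017468]
```

View pics/w9.png

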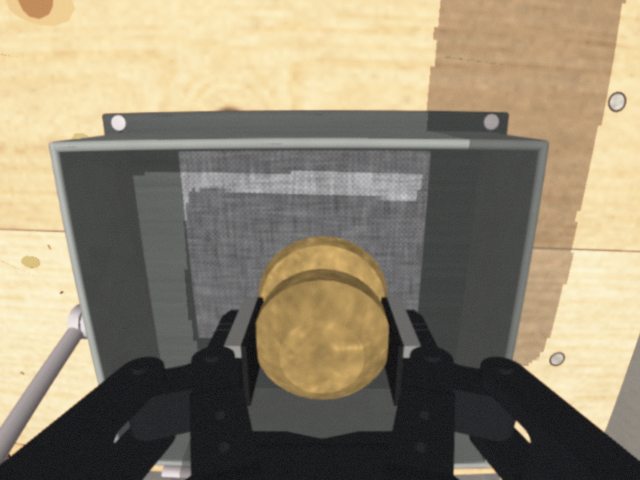

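View pics/s9.png

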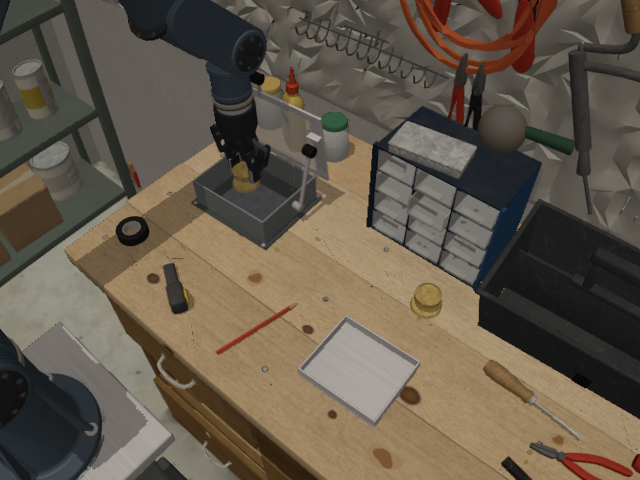

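The knob is held upright between the pads at (323,330), and the scene shows it leaving the box with flap and stay up. I'll lift it clear and carry it round the front to the tray.

Run:
```python
from h import *
st=manip.sense(); z0=.019
rows([(np.array(p)+[0,0,.019],0,35) for p in [(.583,.098,.17),(.50,.06,.17),(.423,-.314,.12)]])
```

```text
-0.7, -1.5, -101.1, -0.5, 0.4, -0, 35
83.5, -36.7, -101.3, -0.5, 0.4, -0, 35
173.3, -407.5, -48.5, -0.5, 0.4, -0, 35
```

drive_tool(motion=[0, 0, -25, 0, 0, 0, 35, 0, 0, -50, 0, 0, 0, 35, 0, 0, -75, 0, 0, 0, 35, 0, 0, -97, 0, 0, 0, 35, 20, 0, -100, 0, 0, 0, 35, 45, -5, -100, 0, 0, 0, 35, 70, -20, -100, 0, 0, 0, 35, 85, -40, -100, 0, 0, 0, 35])

```text
t: 15.6
tcp_pos: [0.4963, 0.0568, 0.168]
tool_rot: [-0.017, 1.0, -0.004, 0.002]
force: [-0.0, -0.5, -2.6]
finger_gap: 0.534
```

Run:
```python
from h import *
st=manip.sense();print(st['tcp_pos'],st['finger_gap'],st['force'],st['q'])
rows([(np.array(p)+[0,0,.019],0,35) for p in [(.423,-.314,.12)]])
```

```text
[0.49634938 0.05676604 0.16800445] 0.5339181177506888 [-0.0137768  -0.51263212 -2.56768171] [-0.1052201   0.45387486  1.80974005 -0.01063203  0.87356818 -1.70386743]
86.3, -367.6, 50.9, -0.5, 0.2, 0, 35
```

drive_tool(motion=[10, -45, 0, 0, 0, 0, 35, 21, -90, 0, 0, 0, 0, 35, 32, -138, 0, 0, 0, 0, 35, 43, -186, 0, 0, 0, 0, 35, 54, -234, 10, 0, 0, 0, 35, 65, -282, 20, 0, 0, 0, 35, 76, -330, 35, 0, 0, 0, 35, 86, -366, 50, 0, 0, 0, 35])

```text
t: 16.6
tcp_pos: [0.4227, -0.3145, 0.12]
tool_rot: [-0.017, 1.0, -0.004, 0.002]
force: [0.8, 0.3, -2.3]
finger_gap: 0.534
```

Run:
```python
from h import *
st=manip.sense();print(st['tcp_pos'],st['finger_gap'],st['force'],st['q'])
rows([(np.array(p)+[0,0,.019],0,35) for p in [(.423,-.314,.04),(.423,-.314,.0185)]])
w=snap('wrist','w10');s=snap('top','t10')
```

```text
[ 0.42269087 -0.31452708  0.12002623] 0.5344734959145201 [ 0.79872829  0.34074383 -2.26651382] [-0.85022621  0.56038426  1.78520514 -0.00431411  0.78711526 -2.45139869]
-0.1, 1.2, 80, -0.5, 0.2, -0, 35
0, 1.4, 101.5, -0.5, 0.2, -0, 35
```

View pics/w10.png

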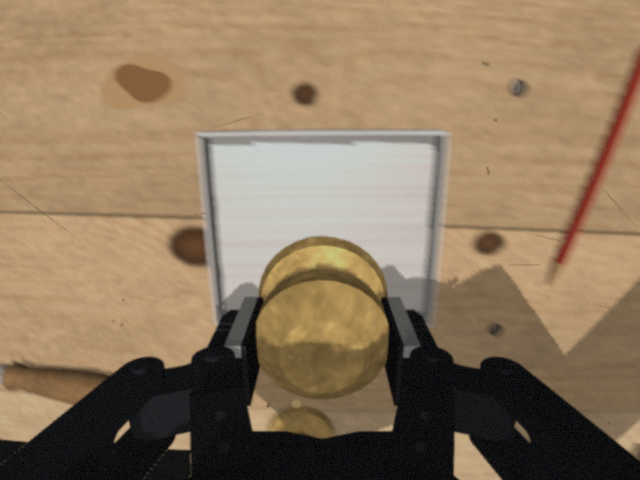

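View pics/t10.png

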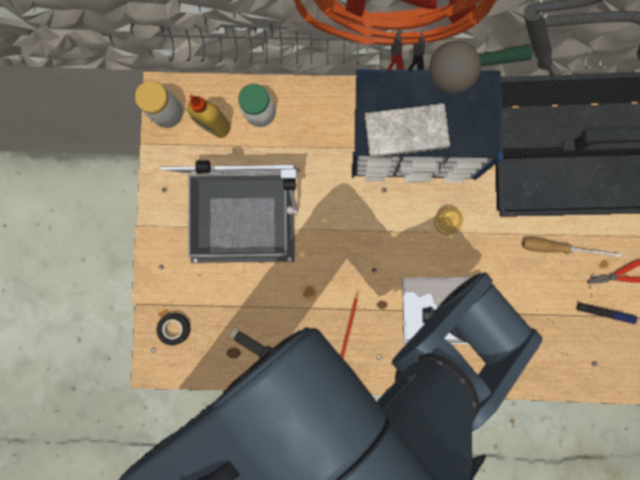

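The wrist view shows the knob held upright above the tray, which is centred at about column 325 with the knob at (323,330). The top view shows the spare still at (448,220). I'll lower it.

drive_tool(motion=[0, 1, 25, 0, 0, 0, 35, 0, 1, 50, 0, 0, 0, 35, 0, 1, 70, 0, 0, 0, 35, 0, 1, 82, 0, 0, 0, 35, 0, 1, 90, 0, 0, 0, 35, 0, 1, 95, 0, 0, 0, 35, 0, 1, 98, 0, 0, 0, 35, 0, 1, 98, 0, 0, 0, 35])

```text
t: 17.7
tcp_pos: [0.4226, -0.3161, 0.0213]
tool_rot: [-0.015, 1.0, -0.005, 0.001]
force: [0.4, 1.1, -2.7]
finger_gap: 0.531
```

Run:
```python
from h import *
st=manip.sense();print(st['tcp_pos'],st['finger_gap'],st['force'])
w=snap('wrist','w11')
```

```text
[ 0.42262365 -0.31612566  0.02131191] 0.5311781004841584 [ 0.37993307  1.14131642 -2.67029183]
```

View pics/w11.png

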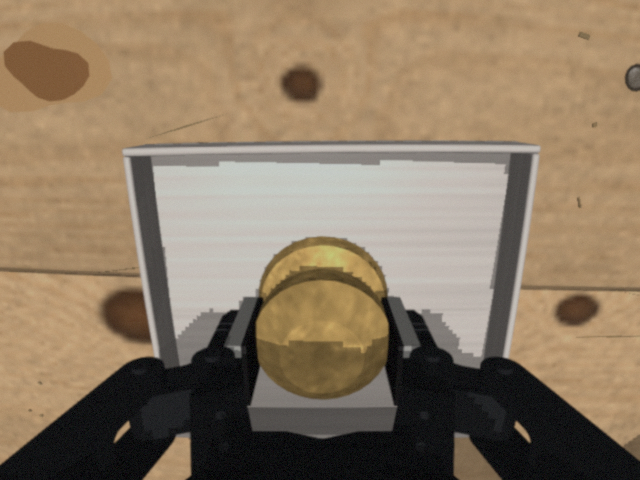

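It hangs centred in the tray with no floor contact yet. I'll lower it in small steps until it touches.

drive_tool(motion=[0, 0, 1, 0, 0, 0, 35, 0, 0, 2, 0, 0, 0, 35, 0, 0, 2, 0, 0, 0, 35])

```text
t: 18.12
tcp_pos: [0.4227, -0.3162, 0.0194]
tool_rot: [-0.015, 1.0, -0.005, 0.002]
force: [0.4, 0.1, -2.8]
finger_gap: 0.534
```

drive_tool(motion=[0, 0, 1, 0, 0, 0, 35, 0, 0, 2, 0, 0, 0, 35, 0, 0, 2, 0, 0, 0, 35])

```text
t: 18.5
tcp_pos: [0.4226, -0.3163, 0.0176]
tool_rot: [-0.015, 1.0, -0.005, 0.002]
force: [-0.1, 0.9, 0.7]
finger_gap: 0.528
```

Contact: the vertical force went from -2.8 to +0.7 N. I'll release and withdraw straight up.

drive_tool(motion=[0, 0, 0, 0, 0, 0, 60, 0, 0, 0, 0, 0, 0, 85, 0, 0, 0, 0, 0, 0, 85, 0, 0, 0, 0, 0, 0, 85, 0, 0, -20, 0, 0, 0, 85, 0, 0, -50, 0, 0, 0, 85, 0, 0, -90, 0, 0, 0, 85, 0, 0, -130, 0, 0, 0, 85])

```text
t: 19.5
tcp_pos: [0.422, -0.3148, 0.1486]
tool_rot: [-0.015, 1.0, -0.004, 0.001]
force: [-0.3, 0.4, -0.1]
finger_gap: 0.998
```

drive_tool(motion=[0, 30, -20, 0, 0, 0, 85, 0, 80, -40, 0, 0, 0, 85, 0, 130, -50, 0, 0, 0, 85, 0, 180, -50, 0, 0, 0, 85, 0, 220, -50, 0, 0, 0, 85, 0, 220, -50, 0, 0, 0, 85, 0, 220, -50, 0, 0, 0, 85])

```text
t: 20.38
tcp_pos: [0.4157, -0.0949, 0.1968]
tool_rot: [-0.015, 1.0, -0.005, 0.002]
force: [0.3, 0.0, -0.2]
finger_gap: 0.996
```

Run:
```python
from h import *
st=manip.sense();print(st['t'],st['tcp_pos'],st['finger_gap'],st['force'],st['qd'])
snap('top','t12');snap('scene','s12')
im=cv2.imread('pics/s12.png')[280:440,280:460]
cv2.imwrite('pics/c12.png',cv2.resize(im,None,fx=3,fy=3,interpolation=cv2.INTER_CUBIC))
```

```text
20.375 [ 0.41570966 -0.09489512  0.19677762] 0.9959995803292602 [ 0.3067068   0.0108988  -0.18379556] [-0.02359674  0.00942441 -0.01327724 -0.00077019  0.0002831   0.00322635]
```

View pics/s12.png

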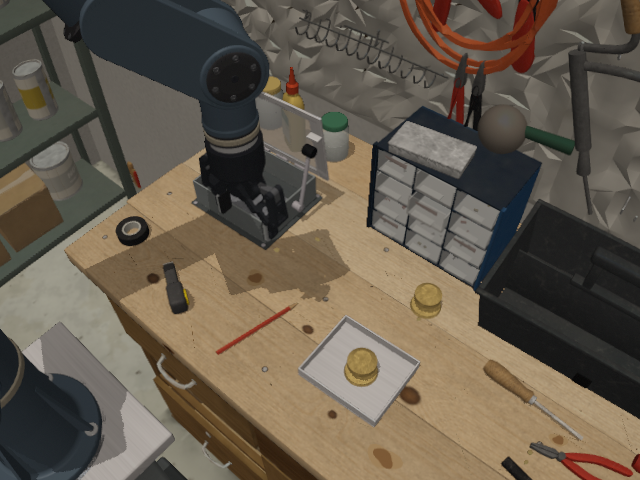

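View pics/t12.png

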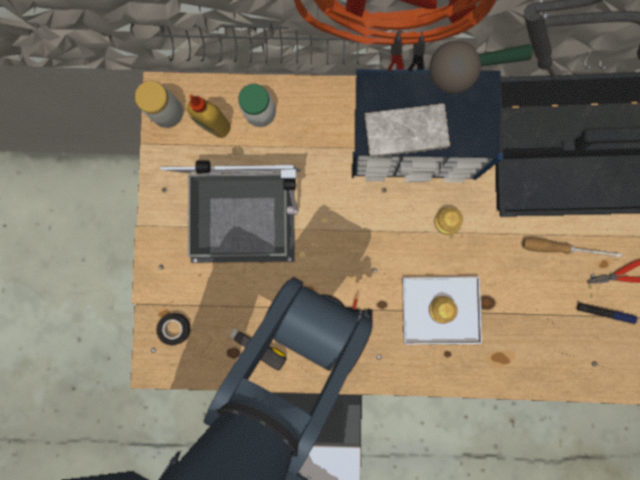

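View pics/c12.png

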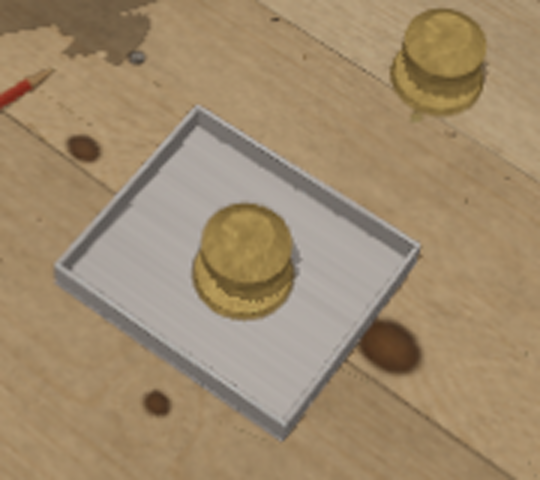

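The knob stands upright mid-tray, at (362,366) in the scene view and (443,309) in the top view. The flap and stay are both up, with the stay grip at (309,151). The spare is unmoved at (427,300), and the hand touches nothing. I'm handing in.

```bash
python3 -c "
from station import manip
print(manip.sign_off())"
```

```text
the job is handed in; nothing more can be done
None
```

I finished the job in the order you gave and handed it in at about 20.5 s of the 69 s allowed. Sign-off reports no verdict, so the result rests on my own last checks.

**What I did:** I raised the flap by its grip to the stop and let go; it stayed up. I then swung the stay past upright and released it at about 1.70 rad, and it fell back to its stop under the flap. Only after that did I lift the knob out of the box, carry it round the front and set it down in the tray.

**Last checks:**
- **Knob:** the final pictures show it standing upright near the middle of the tray. The hand released it at (0.423, -0.316), within about 3 mm of the tray centre I measured.
- **Flap and stay:** both still stand up.
- **Spare knob:** it shows at the same pixel as at the start.
- **Hand:** it is clear of everything, with a force reading near zero.

**What did not go cleanly:**
- **Joint 6 at its limit:** at the end of the stay swing, with the hand tilted about 34°, the wrist came close to singular. Joint 6 read -2.855 rad against the stated ±2.85 limit. I backed off on the next move; if that limit is applied exactly, it could count against the run.
- **Pull on the stay:** the stay was also being pulled with about 18–20 N just before I released it.
- **Camera disagreement:** the wrist view and the other views differed by roughly 2 mm across the flap grip and a few mm on the knob. The jaws took up the difference as they closed.

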